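Snap the gas-line clip shut with pliers

ROBOT

A 6-joint arm with a two-finger parallel gripper is mounted at the origin on the work surface. World frame = base frame: x ahead of the robot, y to its left, z up, the work surface at z = 0. Lengths are in m, angles in rad, forces in N, time in s.
With the tool pointing down it reaches from about 0.275 to 0.75 m from the base axis. Payload 10.2 kg.
Tool frame: the origin (TCP) lies at the very end of the fingers, on their centre line; the grasp point (between the pads) lies 19 mm behind it (r.grip_point_offset is the z of the grasp point in the tool frame, in m); z points along the fingers, y is the line along which they close (so a half turn about z gives the same grasp; the last joint's range is limited). The gripper opens to 88 mm and grips with 3 to 60 N. Pads are 18 mm wide; open, the fingers measure 123 mm over their backs; the gripper's body (75 mm by 187 mm) begins 45 mm behind the grasp point.
Start: joints at [-1.564, 0.313, 1.498, -0, 1.331, -0.223], TCP at [0.12, -0.511, 0.239] pointing down, gripper open.
Joint ranges: [-2.94, 2.94], [-0.97, 2.17], [0.19, 2.56], [-1.23, 4.37], [0.02, 3.11], [-2.88, 2.88]. Speed limits (rad/s): [2.39, 2.39, 3.01, 3.14, 3.14, 3.14].

INTERFACE

Orientations are given as [roll, pitch, yaw] about the fixed x, y, z axes, in that order (R = Rz(yaw) Ry(pitch) Rx(roll)).
In Python, from plant import r gives the robot as it stands.
- The arm moves only by the shell command python3 steer.py FILE [FORCE], which reads ROWS from the file FILE. ROWS is a JSON list that holds a single list of rows (three levels of brackets), with 1 to 8 rows, each of 7 numbers: dx, dy, dz in units of 25 mm, then a rotation vector rx, ry, rz in units of 0.1 rad, then the finger opening in m; each row is the pose to reach, as a shift and turn from the pose commanded when the command began, along the tool's axes at that moment; what a row does not reach only later rows make up. A row lasts 1/12 s, in which the tool goes at most 0.0417 m and 0.125 rad, less where a joint would pass 70% of its speed; a pose out of reach is approached as far as the arm can. The fingers move at their own pace and stop on an object; FORCE is the grip in N (left out, the last holds). Time passes only in rows, so rows that do not move let the fingers close. It prints the time, the measured TCP pose, the force, the opening and the grip force at its end. Input that does not fit is refused with a message, and nothing moves.
- r.get_state(): the state, without advancing time (a new reading comes with each control period).
- r.snapshot(name): name is "side" or "top" or "wrist"; returns a dict with "frame" (480x640x3 uint8, red, green, blue), "vertical_fov" (degrees; the focal length in pixels is half the picture's height over the tangent of half this angle, whatever the lens; pixels are square), "cx", "cy" (the principal point, pixels), "view" (4x4, takes a point from world to camera coordinates). Camera axes: x right, y up, looking along -z (the intrinsics and any distortion apply to the point x, -y, -z); pixel columns grow to the right and rows downward; lengths in m; the calibration is good to about 2 mm. The wrist camera is an equidistant fisheye: a pixel r from the principal point sees the ray r / f radians off the axis. A picture is of the moment at which its call begins. There is no depth.
- r.job_done(): hands the job in; it is judged then, once.
The state is a dict: "clock": time; "qpos": joint angles; "qvel": joint speeds; "tau": joint torques, N m; "tool_pos": TCP position; "tcp_rot": TCP orientation; "wrist_force": force on the tool from outside, world axes, zero at the start; "moment": the same for the moment, N m; "width": finger opening in m; "finger_force": force on a finger pad.
Only numpy, scipy, OpenCV 4.12 (cv2) and the standard library are available. Lean on these libraries where they do the work, as an engineer would, in place of code of your own. Each camera call takes 0.05 s, during which the arm holds its last target. There are 200 camera calls.

TASK

The black snap clip on the upright steel gas tube stands open. Take the pliers by both handles, put their jaws around the clip's two lugs from outside and squeeze the pliers fully, holding the squeeze for a moment, so that the clip clicks shut and stays shut; then lay the pliers back flat on the grey mat. Do not press the clip with the hand, and leave the other things on the bench alone.

Things in the scene. Friction and masses are not known exactly. Their poses are not given: they have to be found in the camera images.
- pliers: Spring-opened pliers lying flat on the mat, 165 mm long, 24 mm thick, 0.21 kg; black handles, steel jaws. Origin: underside, below the pivot; z up; +x along the centre line to the jaw tips (x = 64 mm), handles to x = -101. Each handle has a bulge with flat outer sides (16 mm long, 10 wide) centred at x = -60, y = +/-27 mm: grip there, 64 mm wide over both when open. A spring reopens them.
- pliers_grip (a point): Midway between the handle bulges at mid-thickness (x -60, y 0, z 12 mm in the pliers frame; same axes), within 10 mm of the centre of mass. Squeeze here along the pliers' y: about 7 N a handle starts to close them, 12 N at the stop, plus up to 8 N to work the clip. Squeezed by only 4 mm they are held firmly, jaws still open. Squeezed fully they may creep about 5 mm towards the jaws in the hand.
- pliers_a (a joint): Closing angle of each half of the pliers, rad: 0 open, 0.27 fully closed stop; both halves move alike. Width over the bulges: 64 mm at 0, about 33 mm at 0.27. Gap between the jaws' inner faces, 52 mm ahead of the pivot: 48 mm at 0, about 19 mm at 0.27; at about 0.23 they meet the shut clip's lugs (23 mm).
- jaw_right: Flat steel jaw of the pliers, on the -y side, 24 x 7 mm, 24 mm tall. Origin: middle of its inner (pressing) face, 52 mm ahead of the pivot, 24 mm beside the centre line when open, at mid-thickness.
- jaw_left: The mirror-image jaw on the +y side; origin in the middle of its inner face.
- clip: Black plastic snap clip around the 26 mm tube, 28 mm tall. Origin: on the tube's axis at the clip's mid-height, 100 mm above the bench; -x points level from the tube out between the lugs, z up. It swivels on the tube about z with little friction, so it gives way if the jaws are a little off centre. Its two halves hinge 20 mm behind the tube's axis (+x).
- clip_mouth (a point): Midpoint between the clip's two lugs (x -42, y 0, z 0 mm in the clip frame; same axes). Each lug is an upright round post, radius 5, 28 mm tall; over their outsides they measure 37 mm open, 23 mm shut. Bring the pliers in level along the clip's +x until this point lies between the middles of the jaws.
- clip_l (a joint): Closing angle of each clip half, rad: 0 open, 0.113 clicked shut; both halves move alike. It springs back open if let go before about 0.09 and snaps shut and stays beyond that. Needs at most about 8 N on each lug.
- riser: The upright steel gas post fixed to the bench, with a 90 mm square foot, a collar, a brass valve and a short grey tap handle on top, 215 mm tall. Origin: on the bench under the tube's axis.
- mat: Thin grey mat fixed on the bench, 250 mm (x) by 190 mm (y), 4 mm thick. Origin: centre of its underside.
- vial_rack: White vial rack with amber vials, 150 x 100 mm, 50 mm tall. Origin: underside centre. Leave alone.
- bottle: Squat amber bottle with black cap, 70 mm diameter, 100 mm tall. Origin: underside centre. Leave alone.
- carton: Cardboard carton 80 x 140 mm, 80 mm tall. Origin: underside centre. Leave alone.

How it is judged:
On the way:
1. both jaws of the squeezed pliers press on the clip, one from each side, with the clip clicked shut (value of joint clip_l above 0.102 rad and contact force between each of jaw_left, jaw_right and clip above 1 N), for 0.15 s.
At the end, for the whole second after the job is handed in: The clip is shut (its joint above 0.102 rad) and the pliers are released, at rest and lying flat (tilt under 0.1 rad, underside within 6 mm of the mat's top) with their pivot over the mat (value of joint clip_l above 0.102 rad and x of pliers in the frame of mat between -0.125 and 0.125 m and y of pliers in the frame of mat between -0.095 and 0.095 m and z of pliers in the frame of mat below 0.01 m and angle between pliers's own z axis and vertical below 0.1 rad and linear speed of pliers below 0.02 m/s); the robot touches nothing.
It fails at once if the hand or arm presses on the clip with more than 2 N (contact force between any of the fingers, the arm and clip above 2 N).
It fails at once if the vial rack, bottle or carton is moved by more than 25 mm or tipped (distance of any of vial_rack, bottle, carton from where it was at the start of the episode above 0.025 m or angle between bottle's own z axis and vertical above 0.3 rad).
It also fails if it takes over 56 s, if anything falls off the work surface, if the arm or the gripper's body presses on something with over 40 N, if the wrist force passes 120 N, or if a joint passes its speed limit or range.

## Working session

There is one attempt and no reset: what is moved stays moved. The work goes in short steps, Python scripts to look and compute and a shell command to move; the robot and the scene stay as the last step left them, time stands still between calls to the robot, and variables do not carry over. Pictures are saved under pics/ and viewed, at most 10 in all, crops included, and the job is handed in when it is done.

```bash
ls; mkdir -p pics; python3 - <<'E'
from plant import r
import cv2,numpy as np
s=r.get_state();print({k:np.round(v,3).tolist() for k,v in s.items()}, r.grip_point_offset)
for n in("top","side"):
    d=r.snapshot(n);cv2.imwrite(f"pics/{n}0.png",d["frame"][:,:,::-1]);np.savez(f"pics/{n}0.npz",**d)
    print(n,d["vertical_fov"],d["cx"],d["cy"],np.round(d["view"],3).tolist(),[k for k in d])
E
```

```text
pics
plant.py
steer.py
{'clock': 0.0, 'qpos': [-1.564, 0.313, 1.498, -0.0, 1.331, -0.223], 'qvel': [0.002, -0.0, 0.0, -0.001, 0.001, -0.001], 'tau': [-0.001, -40.22, -25.227, 0.069, 0.035, -0.0], 'tool_pos': [0.12, -0.511, 0.238], 'tcp_rot': [-3.14, -0.0, 0.23], 'wrist_force': [-0.218, 0.072, 0.519], 'moment': [-0.017, -0.003, -0.006], 'finger_force': 0.0, 'width': 0.088} -0.0187
top 50.76578132844998 321.57782748280613 240.98696573554605 [[0.002, -1.0, -0.016, 0.001], [0.995, 0.0, 0.103, -0.62], [-0.103, -0.016, 0.995, -0.915], [0.0, 0.0, 0.0, 1.0]] ['frame', 'vertical_fov', 'cx', 'cy', 'view']
side 45.862932015743766 332.5259802993639 236.22348706997826 [[-0.924, -0.382, -0.009, 0.542], [0.215, -0.539, 0.814, -0.2], [-0.316, 0.75, 0.581, -0.879], [0.0, 0.0, 0.0, 1.0]] ['frame', 'vertical_fov', 'cx', 'cy', 'view']
```

View pics/top0.png

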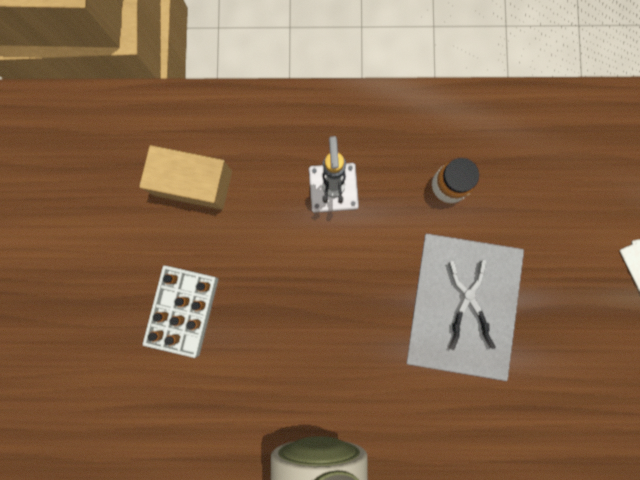

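View pics/side0.png

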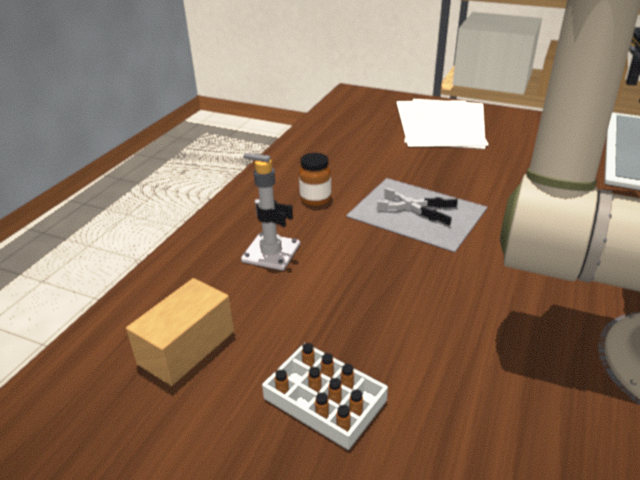

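The top view shows the pliers on the mat with the pivot near (470,296) and the jaws pointing up (+x). The clip is on the tube near (334,185) with its lugs towards the robot, near (325,198) and (341,198). The side view shows the clip near (272,212), with nothing in the way.

```bash
cat > h.py <<'E'
import numpy as np,cv2
def load(n): return dict(np.load(n,allow_pickle=True))
def ray(d,u,v):
    f=240/np.tan(np.radians(float(d["vertical_fov"]))/2);V=d["view"]
    c=np.array([(u-d["cx"])/f,-(v-d["cy"])/f,-1.]);R=V[:3,:3]
    return -R.T@V[:3,3], R.T@c
def onz(d,u,v,z):
    o,k=ray(d,u,v);return o+k*(z-o[2])/k[2]
def proj(d,p):
    f=240/np.tan(np.radians(float(d["vertical_fov"]))/2);c=d["view"]@np.append(p,1)
    return np.array([d["cx"]+f*c[0]/-c[2],d["cy"]-f*c[1]/-c[2]])
E
python3 - <<'E'
from h import *
t=load("pics/top0.npz");s=load("pics/side0.npz")
A=cv2.resize(t["frame"][130:220,300:370],None,fx=5,fy=5,interpolation=2)
B=cv2.resize(t["frame"][250:360,430:510],None,fx=5,fy=5,interpolation=2)[:450]
B=cv2.resize(t["frame"][250:360,435:505],None,fx=4.09,fy=4.09,interpolation=2)
out=np.zeros((450,650,3),np.uint8);out[:A.shape[0],:350]=A;out[:min(450,B.shape[0]),360:360+B.shape[1]]=B[:450]
cv2.imwrite("pics/crop1.png",out[:,:,::-1])
# pliers blob: not mat-grey, within mat
f=t["frame"].astype(int);g=f.mean(2);roi=np.zeros(g.shape,bool);roi[255:355,440:505]=1
med=np.median(g[roi]);print("mat grey",med)
for nm,m in(("steel",(g>med+25)&roi),("black",(g<80)&roi)):
    n,l,st,c=cv2.connectedComponentsWithStats(m.astype(np.uint8))
    for i in range(1,n):
        if st[i,4]>15:print(nm,st[i],c[i].round(1),onz(t,*c[i],.028).round(4))
E
```

```text
mat grey 174.0
steel [451 261   5  12  29] [453.3 266.2] [ 0.5729 -0.2439  0.028 ]
steel [482 261   4  11  24] [483.1 265.5] [ 0.5744 -0.2992  0.028 ]
steel [455 275  11  16  42] [459.8 283.6] [ 0.5407 -0.2552  0.028 ]
steel [467 274  16  24  85] [473.7 288.1] [ 0.5323 -0.2806  0.028 ]
steel [461 300   7  11  38] [464.1 305.2] [ 0.501  -0.2621  0.028 ]
steel [472 300   8  11  39] [475.5 304.7] [ 0.5018 -0.2831  0.028 ]
black [449 312  13  36 195] [455.5 328.4] [ 0.4585 -0.2451  0.028 ]
black [478 312  16  36 207] [484.8 329.6] [ 0.4566 -0.2988  0.028 ]
```

View pics/crop1.png

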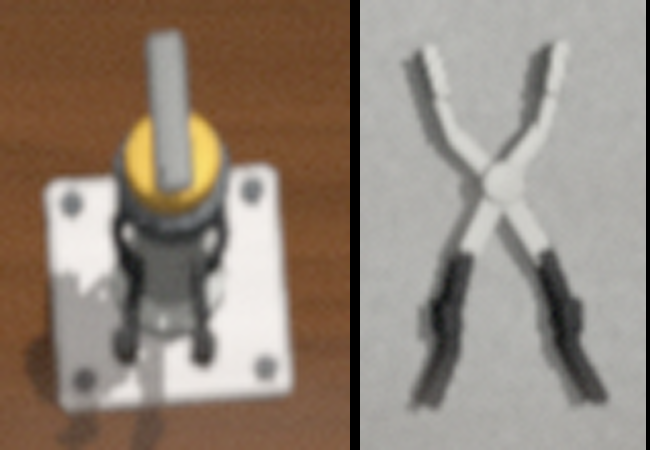

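The crop shows the pliers' pivot at top-image (469.7,295.2), bulges near (455.8,328.7) and (485.4,329.5), and jaw tips near (452,262) and (484,261). The lug tops are near (325.4,198.5) and (340.4,199.3).

```bash
python3 - <<'E'
from h import *
t=load("pics/top0.npz");s=load("pics/side0.npz")
print("cams",ray(t,0,0)[0].round(3),ray(s,0,0)[0].round(3))
P=lambda u,v,z:onz(t,u,v,z)
piv=P(469.7,295.2,.028);b1=P(455.8,328.7,.028);b2=P(485.4,329.5,.028);j1=P(452.1,262.2,.028);j2=P(483.9,261,.028)
print(piv,b1,b2,j1,j2,"\nbw",np.linalg.norm(b1-b2),"jw",np.linalg.norm(j1-j2),"tip",np.linalg.norm((j1+j2)/2-piv),"grip",np.linalg.norm((b1+b2)/2-piv))
ax=(j1+j2)/2-(b1+b2)/2;print("len",np.linalg.norm(ax),"yaw",np.arctan2(ax[1],ax[0]),"perp yaw",np.arctan2(*(b1-b2)[[1,0]])-np.pi/2)
l1=P(325.4,198.5,.114);l2=P(340.4,199.3,.114);print("lugs",l1,l2,np.linalg.norm(l1-l2))
# foot: white quad
f=t["frame"];m=((f.min(2)>165)).astype(np.uint8);m[:155]=0;m[220:]=0;m[:,:300]=0;m[:,365:]=0
c=np.vstack(cv2.findContours(m,0,1)[0]);rc=cv2.minAreaRect(c);bx=np.array([P(*p,.008) for p in cv2.boxPoints(rc)])
print("foot",bx.mean(0),[np.linalg.norm(bx[i]-bx[i-1]).round(4) for i in range(4)],rc[2])
# yellow valve
hsv=cv2.cvtColor(f,cv2.COLOR_RGB2HSV)
# side view dark clip
g=s["frame"][190:235,245:305];cv2.imwrite("pics/crop2.png",cv2.resize(g,None,fx=10,fy=10,interpolation=2)[:,:,::-1])
mouth=(l1+l2)/2
for p in (l1,l2,mouth-[0,0,.014]):print("side px",proj(s,p))
# mat
m=((f.max(2).astype(int)-f.min(2)<18)&(f.mean(2)>140)&(f.mean(2)<200)).astype(np.uint8);m[:225]=0;m[390:]=0;m[:,:400]=0;m[:,530:]=0
rc=cv2.minAreaRect(np.vstack(cv2.findContours(m,0,1)[0]));bx=np.array([P(*p,.004) for p in cv2.boxPoints(rc)]);print("mat",bx.mean(0),[np.linalg.norm(bx[i]-bx[i-1]).round(3) for i in range(4)])
E
```

```text
cams [ 0.522 -0.014  0.974] [0.266 0.759 0.678]
[ 0.51927124 -0.27290038  0.028     ] [ 0.4579361  -0.24573706  0.028     ] [ 0.45665473 -0.29987671  0.028     ] [ 0.58038733 -0.24193484  0.028     ] [ 0.58268955 -0.30100396  0.028     ] 
bw 0.05415480867457515 jw 0.05911396845832688 tip 0.06228363506668543 grip 0.061975893569847694
len 0.12425021632222531 yaw 0.010764652634185455 perp yaw -0.02366344926108055
lugs [ 0.68482448 -0.00627545  0.114     ] [ 0.68340228 -0.03212273  0.114     ] 0.025886373096769996
foot [ 0.7368653  -0.01978585  0.008     ] [np.float64(0.1076), np.float64(0.0889), np.float64(0.1075), np.float64(0.0879)] 85.2363510131836
side px [283.40576292 212.15861843]
side px [290.31728901 205.24970702]
side px [287.31176987 215.03334022]
mat [ 0.49926326 -0.27185288  0.004     ] [np.float64(0.188), np.float64(0.252), np.float64(0.193), np.float64(0.251)]
```

View pics/crop2.png

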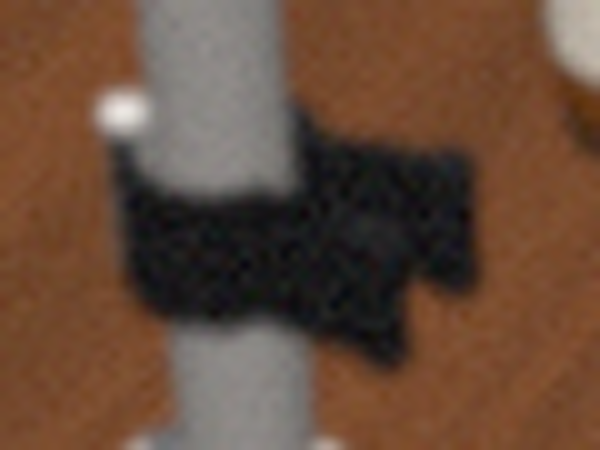

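The side view puts the near lug's top at about (283.5,215) and the far one's at (289.5,205.5), within 1-3 px of what the top view predicts. So the mouth is at about (0.684,-0.019), the tube at about (0.727,-0.019), and the clip yaw is about 0. The grip point is at about (0.459,-0.273), with the pliers' yaw about 0.

Careful with the scale: shifts go in units of 25 mm and turns go in units of 0.1 rad. That gives: 0.25 m is 10, 0.235 m is 9.4.

```bash
echo '[[[1.2, -0.48, 0, 0, 0, 0, 0.088], [2.6, -1.04, 0.2, 0, 0, 0, 0.088], [4, -1.6, 0.4, 0, 0, 0, 0.088], [5.4, -2.16, 0.6, 0, 0, 0, 0.088], [6.8, -2.72, 0.8, 0, 0, 0, 0.088], [8.2, -3.28, 1, 0, 0, 0, 0.088], [9.4, -3.76, 1.2, 0, 0, 0, 0.088], [10, -4, 1.2, 0, 0, 0, 0.088]]]' > mv.in && python3 steer.py mv.in 20
echo '[[[1.2, -0.48, 0.8, 0, 0, 0.5, 0.088], [2.4, -0.96, 1.6, 0, 0, 1, 0.088], [3.6, -1.44, 2.4, 0, 0, 1.5, 0.088], [4.6, -1.84, 3.2, 0, 0, 2, 0.088], [5.36, -2.18, 4, 0, 0, 2.3, 0.088], [5.36, -2.18, 4.32, 0, 0, 2.3, 0.088], [5.36, -2.18, 4.32, 0, 0, 2.3, 0.088]]]' > mv.in && python3 steer.py mv.in
python3 - <<'E'
from plant import r
import cv2,numpy as np
d=r.snapshot("wrist");cv2.imwrite("pics/w1.png",d["frame"][:,:,::-1]);np.savez("pics/w1.npz",**d)
s=r.get_state();print(s["tool_pos"],s["tcp_rot"],s["clock"])
E
```

```text
clock: 0.77
tool_pos: [0.3422, -0.3542, 0.2077]
tcp_rot: [-3.139, 0.0, 0.232]
wrist_force: [-0.4, -1.3, 1.4]
width: 0.088
finger_force: 0.0
clock: 1.35
tool_pos: [0.4577, -0.2722, 0.0987]
tcp_rot: [-3.139, 0.003, 0.002]
wrist_force: [-0.4, 0.2, -0.5]
width: 0.0881
finger_force: 0.0
[ 0.45774681 -0.27327639  0.10020638] [-3.14050452e+00  1.42115743e-03  9.08614379e-04] 1.4
```

View pics/w1.png

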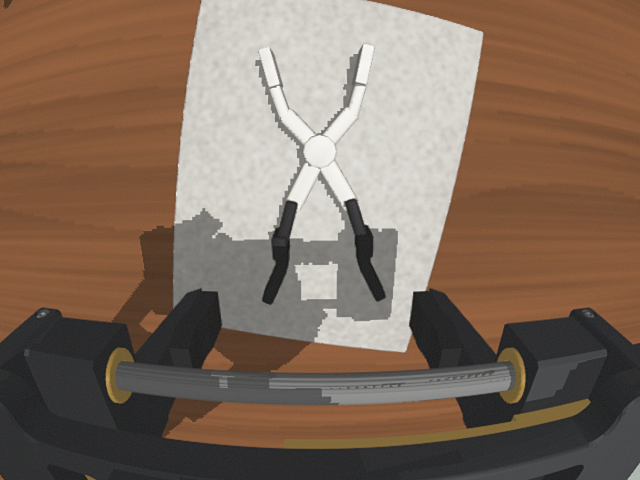

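The wrist view shows the pivot at (320,152), the bulges at about (281,243) and (364,243), and the jaw tips at (265,48) and (368,46). Casting these rays will refine the grip.

```bash
cat >> h.py <<'E'
def fonz(d,u,v,z):
    f=240/np.tan(np.radians(float(d["vertical_fov"]))/2);V=d["view"];R=V[:3,:3]
    a=np.array([u-d["cx"],v-d["cy"]]);n=np.hypot(*a);th=n/f
    k=R.T@np.array([np.sin(th)*a[0]/n,-np.sin(th)*a[1]/n,-np.cos(th)]);o=-R.T@V[:3,3]
    return o+k*(z-o[2])/k[2]
def wproj(d,p):
    f=240/np.tan(np.radians(float(d["vertical_fov"]))/2);c=d["view"]@np.append(p,1)
    a=np.array([c[0],-c[1]]);n=np.hypot(*a);return np.array([d["cx"],d["cy"]])+a/n*f*np.arctan2(n,-c[2])
E
python3 - <<'E'
from h import *
d=load("pics/w1.npz");print(d["vertical_fov"],-d["view"][:3,:3].T@d["view"][:3,3])
p,b1,b2,j1,j2=[fonz(d,u,v,.028) for u,v in((320,152),(281,243),(364,243),(265,48),(368,46))]
print(p,b1,b2,j1,j2,(b1+b2)/2,(j1+j2)/2)
for a,b in((b1+b2)/2,p),(p,(j1+j2)/2),((b1+b2)/2,(j1+j2)/2):print(np.linalg.norm(b-a),np.arctan2(*(b-a)[[1,0]]))
print("bw",np.linalg.norm(b1-b2),"jw",np.linalg.norm(j1-j2))
E
```

```text
65.70646984690485 [ 0.54194893 -0.27144304  0.24429526]
[ 0.52014018 -0.27346717  0.028     ] [ 0.46401018 -0.24964878  0.028     ] [ 0.4642432  -0.30121163  0.028     ] [ 0.58173824 -0.24188459  0.028     ] [ 0.58317149 -0.30054798  0.028     ] [ 0.46412669 -0.2754302   0.028     ] [ 0.58245486 -0.27121628  0.028     ]
0.056047874433268814 0.03503133012757148
0.06235532305408869 0.036105634462098586
0.11840318045424952 0.03559709689387801
bw 0.05156337789813171 jw 0.058680893107603146
```

Converted, 0.095 m is 3.8, 0.06 m is 2.4, -0.025 rad is -0.25.

```bash
echo '[[[0.04, 0.04, 1.2, 0, 0, -0.25, 0.088], [0.06, 0.06, 2.4, 0, 0, -0.25, 0.088], [0.06, 0.06, 3.2, 0, 0, -0.25, 0.088], [0.06, 0.06, 3.6, 0, 0, -0.25, 0.088], [0.06, 0.06, 3.8, 0, 0, -0.25, 0.088], [0.06, 0.06, 3.8, 0, 0, -0.25, 0.088], [0.06, 0.06, 3.8, 0, 0, -0.25, 0.07], [0.06, 0.06, 3.8, 0, 0, -0.25, 0.06]]]' > mv.in && python3 steer.py mv.in 25
echo '[[[0, 0, 0, 0, 0, 0, 0.06], [0, 0, 0, 0, 0, 0, 0.06], [0, 0, 0, 0, 0, 0, 0.06], [0, 0, 0, 0, 0, 0, 0.06]]]' > mv.in && python3 steer.py mv.in
```

```text
clock: 2.07
tool_pos: [0.4603, -0.2755, 0.0071]
tcp_rot: [3.14, -0.002, 0.025]
wrist_force: [0.4, 0.5, 0.2]
width: 0.0768
finger_force: 0.0
clock: 2.4
tool_pos: [0.4601, -0.2752, 0.0066]
tcp_rot: [3.14, -0.001, 0.025]
wrist_force: [-2.3, -0.4, 5.6]
width: 0.0602
finger_force: 10.4
```

Converted, -0.084 m is -3.36, -0.02 m is -0.8, 0.045 rad is 0.45.

```bash
echo '[[[0, 0, -0.4, 0, 0, 0, 0.06], [0, 0, -1.2, 0, 0, 0, 0.06], [0, 0, -2.2, 0, 0, 0, 0.06], [0, -0.8, -3, 0, 0, 0, 0.06], [0.4, -2, -3.36, 0, 0, 0, 0.06], [0.8, -3.2, -3.36, 0, 0, 0, 0.06], [1.2, -4, -3.36, 0, 0, 0.2, 0.06], [1.2, -4.4, -3.36, 0, 0, 0.45, 0.06]]]' > mv.in && python3 steer.py mv.in 
echo '[[[0.4, -1, 0, 0, 0, 0, 0.06], [0.8, -2.2, 0, 0, 0, 0, 0.06], [1.2, -3.4, 0, 0, 0, 0, 0.06], [1.44, -4.6, 0, 0, 0, 0, 0.06], [1.44, -5.32, 0, 0, 0, 0, 0.06], [1.44, -5.68, 0, 0, 0, 0, 0.06], [1.44, -5.68, 0, 0, 0, 0, 0.06], [1.44, -5.68, 0, 0, 0, 0, 0.06]]]' > mv.in && python3 steer.py mv.in
python3 - <<'E'
from plant import r
import cv2,numpy as np
for n in("wrist","top","side"):
    d=r.snapshot(n);cv2.imwrite(f"pics/{n}2.png",d["frame"][:,:,::-1]);np.savez(f"pics/{n}2.npz",**d)
s=r.get_state();print(s["tool_pos"],s["tcp_rot"],s["clock"],s["width"])
E
```

```text
clock: 3.07
tool_pos: [0.4879, -0.1616, 0.0904]
tcp_rot: [-3.141, -0.001, -0.019]
wrist_force: [0.6, -0.6, -1.3]
width: 0.0599
finger_force: 8.5
clock: 3.73
tool_pos: [0.5258, -0.0233, 0.0899]
tcp_rot: [3.141, 0.0, -0.02]
wrist_force: [-0.2, 0.9, -1.9]
width: 0.0603
finger_force: 8.5
[ 0.52584825 -0.02403341  0.08978066] [ 3.14147541e+00  5.57260314e-05 -2.17160442e-02] 3.8833 0.06016683167876564
```

View pics/wrist2.png

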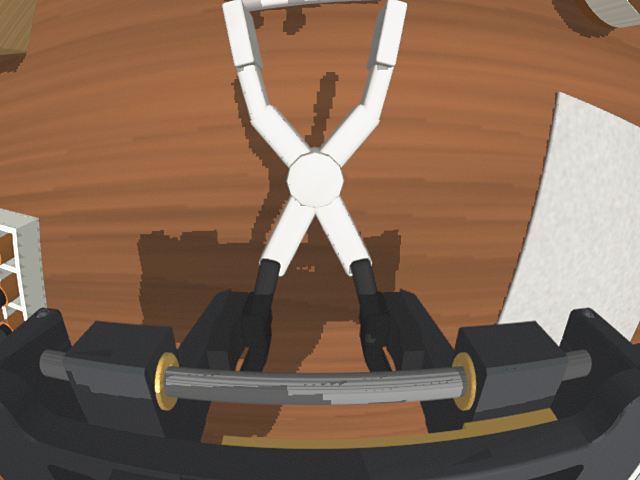

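The wrist view shows the pliers held straight: pivot at (315,180), tips near (235,5) and (393,4). The lugs are above this frame, so the top view will give jaws and lugs together.

```bash
python3 - <<'E'
from h import *
d=load("pics/wrist2.npz")
p,j1,j2=[fonz(d,u,v,.112) for u,v in((315,180),(235,4),(394,3))];m=(j1+j2)/2
print(p,j1,j2,"tip",np.linalg.norm(m-p),"yaw",np.arctan2(*(m-p)[[1,0]]),"jw",np.linalg.norm(j1-j2))
t=load("pics/top2.npz");s=load("pics/side2.npz")
A=cv2.resize(t["frame"][140:270,285:385],None,fx=4.5,fy=4.5,interpolation=2)
B=cv2.resize(s["frame"][180:245,250:320],None,fx=4.9,fy=4.9,interpolation=2)
out=np.zeros((590,800,3),np.uint8);out[:A.shape[0],:450]=A;out[:B.shape[0],455:455+B.shape[1]]=B
cv2.imwrite("pics/crop3.png",out[:,:,::-1])
E
```

```text
[ 0.587976   -0.02338682  0.112     ] [0.64970458 0.00195367 0.112     ] [ 0.64902955 -0.05068944  0.112     ] tip 0.061398904205966984 yaw -0.015979201348770112 jw 0.05264743130669113
```

View pics/crop3.png

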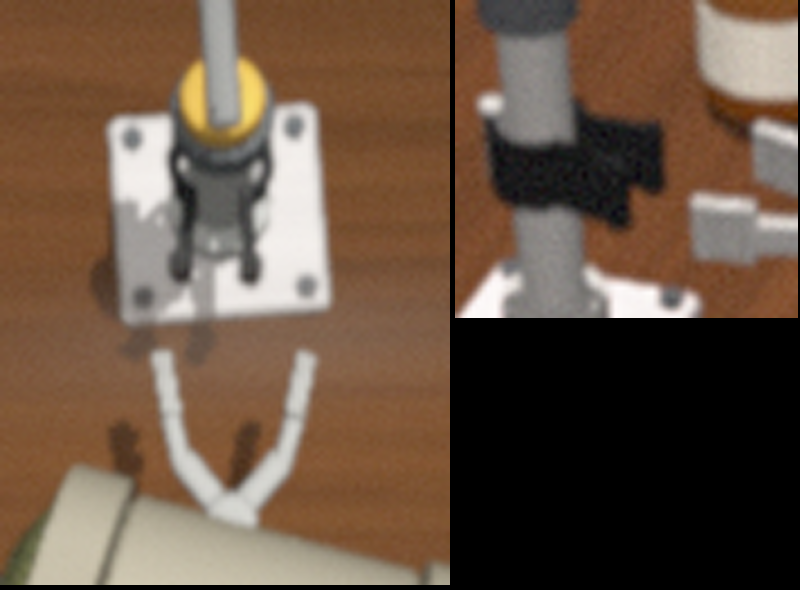

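Top crop: the jaw tips are at crop (163,352) and (307,353), midpoint 235. The lugs are at (181,268) and (250,268), midpoint 215.5. So the pliers need to go about 7 mm to +y. Side crop: the near jaw tip spans rows 197-258 at column 692. I'll check the heights next.

```bash
python3 - <<'E'
from h import *
t=load("pics/top2.npz");s=load("pics/side2.npz")
tip=(onz(t,285+163/4.5,140+351/4.5,.112)+onz(t,285+307/4.5,140+352/4.5,.112))/2
mo=onz(t,285+215.5/4.5,140+257/4.5,.114);print("tip",tip,"mouth",mo,mo-tip)
c=lambda p:((proj(s,p)-[250,180])*4.9+[455,0]).round(0)
L=onz(t,285+158/4.5,140+351/4.5,.112)
print("jaw top/bot corner",c(L),c(L-[0,0,.024]),"seen (692,197),(692,258)")
near=mo+[0,.0135,0];print("near lug -x edge top/bot",c(near-[.005,0,0]),c(near-[.005,0,.028]),"seen ~(632,165),(628,225)")
E
```

```text
tip [ 0.65096574 -0.0266283   0.112     ] mouth [ 0.68724077 -0.01918484  0.114     ] [0.03627504 0.00744346 0.002     ]
jaw top/bot corner [690. 193.] [693. 247.] seen (692,197),(692,258)
near lug -x edge top/bot [624. 160.] [629. 222.] seen ~(632,165),(628,225)
```

```bash
echo '[[[0, -0.2, 0, 0, 0, 0, 0.06], [0, -0.32, 0, 0, 0, 0, 0.06], [0.32, -0.32, 0, 0, 0, 0, 0.06], [0.72, -0.32, 0, 0, 0, 0, 0.06], [1.12, -0.32, 0, 0, 0, 0, 0.06], [1.52, -0.32, 0, 0, 0, 0, 0.06], [1.88, -0.32, 0, 0, 0, 0, 0.06], [1.88, -0.32, 0, 0, 0, 0, 0.06]]]' > mv.in && python3 steer.py mv.in 
python3 - <<'E'
from plant import r
import cv2,numpy as np
d=r.snapshot("top");t=d["frame"];w=r.snapshot("side")["frame"]
A=cv2.resize(t[140:270,285:385],None,fx=4.5,fy=4.5,interpolation=2)
B=cv2.resize(w[180:245,250:320],None,fx=4.9,fy=4.9,interpolation=2)
out=np.zeros((590,800,3),np.uint8);out[:A.shape[0],:450]=A;out[:B.shape[0],455:455+B.shape[1]]=B
cv2.imwrite("pics/crop4.png",out[:,:,::-1])
E
```

```text
clock: 4.55
tool_pos: [0.5746, -0.016, 0.0896]
tcp_rot: [3.141, -0.001, -0.02]
wrist_force: [0.5, 0.9, -1.7]
width: 0.0603
finger_force: 8.5
```

View pics/crop4.png

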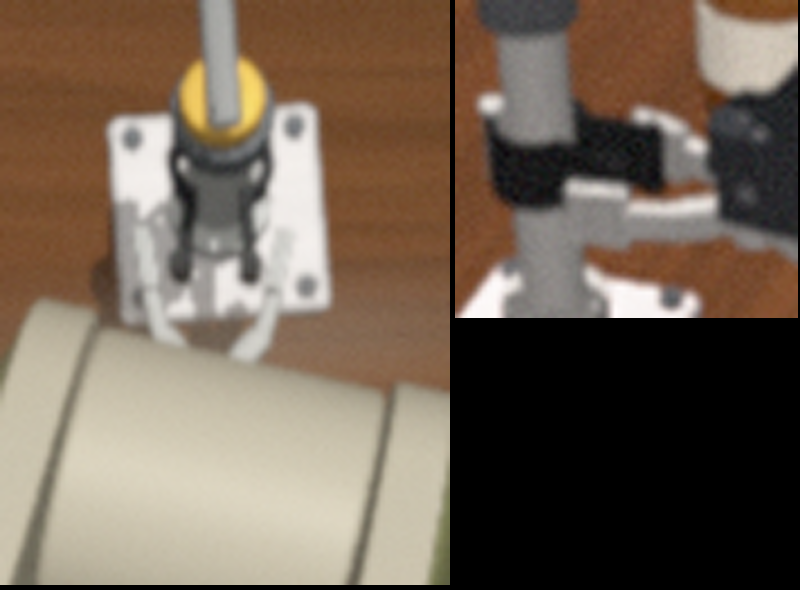

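The jaws straddle the lugs: jaws at crop columns 148 and 282 (midpoint 215), lugs at 181 and 250, with no contact. Now I'll squeeze.

```bash
echo '[[[0, 0, 0, 0, 0, 0, 0.05], [0, 0, 0, 0, 0, 0, 0.045], [0, 0, 0, 0, 0, 0, 0.04], [0, 0, 0, 0, 0, 0, 0.035], [0, 0, 0, 0, 0, 0, 0.03], [0, 0, 0, 0, 0, 0, 0.028], [0, 0, 0, 0, 0, 0, 0.028], [0, 0, 0, 0, 0, 0, 0.028]]]' > mv.in && python3 steer.py mv.in 35
echo '[[[0, 0, 0, 0, 0, 0, 0.028], [0, 0, 0, 0, 0, 0, 0.028], [0, 0, 0, 0, 0, 0, 0.028], [0, 0, 0, 0, 0, 0, 0.028], [0, 0, 0, 0, 0, 0, 0.028], [0, 0, 0, 0, 0, 0, 0.028], [0, 0, 0, 0, 0, 0, 0.028], [0, 0, 0, 0, 0, 0, 0.028]]]' > mv.in && python3 steer.py mv.in
```

```text
clock: 5.32
tool_pos: [0.5707, -0.0155, 0.0889]
tcp_rot: [-3.141, 0.006, -0.02]
wrist_force: [-9.4, -0.2, -1.3]
width: 0.0313
finger_force: 34.9
clock: 5.98
tool_pos: [0.5708, -0.0155, 0.0889]
tcp_rot: [-3.141, 0.006, -0.02]
wrist_force: [-8.9, 0.2, -1.3]
width: 0.0312
finger_force: 34.9
```

```bash
python3 - <<'E'
from plant import r
import cv2,numpy as np
d=r.snapshot("top");t=d["frame"];w=r.snapshot("side")["frame"];q=r.snapshot("wrist")["frame"]
A=cv2.resize(t[140:240,285:385],None,fx=4,fy=4,interpolation=2)
B=cv2.resize(w[180:245,250:320],None,fx=5.5,fy=5.5,interpolation=2)
C=q[:190,160:480]
out=np.zeros((600,800,3),np.uint8);out[:A.shape[0],:400]=A;out[:B.shape[0],405:405+B.shape[1]]=B;out[405:595,:320]=C
cv2.imwrite("pics/crop5.png",out[:,:,::-1])
E
```

```text
(no output)
```

View pics/crop5.png

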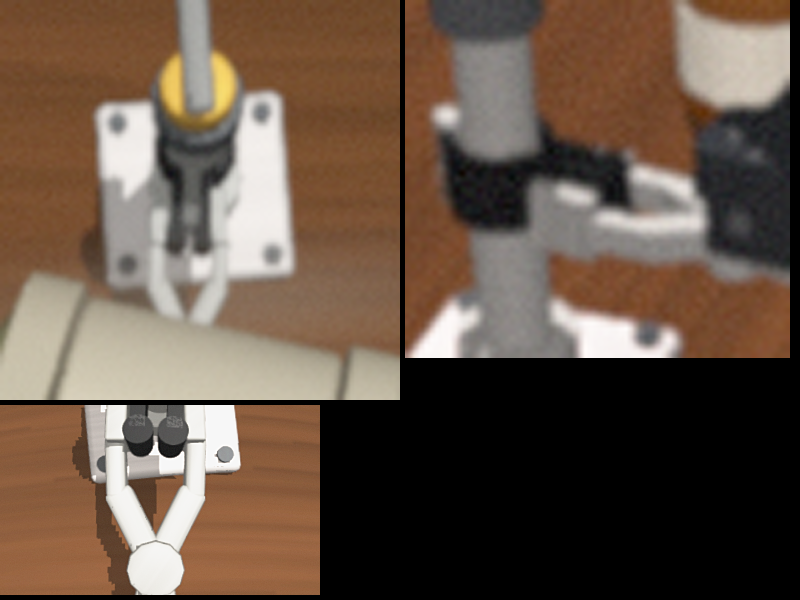

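```bash
python3 - <<'E'
from h import *
from plant import r
d=r.snapshot("wrist");
p=fonz(d,315,162,.111);l=fonz(d,314,18,.114);st=fonz(d,314,38,.111)
print(p,l,"pivot-lug",np.linalg.norm((l-p)[:2]),"pivot-jaw rear",np.linalg.norm((st-p)[:2]))
i,j=[fonz(d,u,25,.111) for u in(283,348)];print("inner gap",np.linalg.norm(i-j))
print(r.get_state()["tool_pos"])
E
```

```text
[ 0.6392484  -0.01576956  0.111     ] [ 0.68701383 -0.01637449  0.114     ] pivot-lug 0.047769257124130965 pivot-jaw rear 0.04156037162356413
inner gap 0.02103867954517078
[ 0.57074175 -0.0154825   0.08889423]
```

The clip is shut, with the lugs together and the jaws closed on them. The lugs are 48 mm ahead of the pivot, within the jaw faces, and the 9 N axial wrist force fits about 20 N on each jaw. I'll open partway and withdraw.

Converted, -0.07 m is -2.8, -0.066 m is -2.64.

```bash
echo '[[[0, 0, 0, 0, 0, 0, 0.036], [0, 0, 0, 0, 0, 0, 0.04], [0, 0, 0, 0, 0, 0, 0.044], [0, 0, 0, 0, 0, 0, 0.048], [0, 0, 0, 0, 0, 0, 0.052], [0, 0, 0, 0, 0, 0, 0.054], [0, 0, 0, 0, 0, 0, 0.054], [0, 0, 0, 0, 0, 0, 0.054]]]' > mv.in && python3 steer.py mv.in 25
echo '[[[-0.24, 0, 0, 0, 0, 0, 0.054], [-0.64, 0, 0, 0, 0, 0, 0.054], [-1.12, 0, 0, 0, 0, 0, 0.054], [-1.68, 0, 0, 0, 0, 0, 0.054], [-2.24, 0, 0, 0, 0, 0, 0.054], [-2.64, 0, 0, 0, 0, 0, 0.054], [-2.8, 0, 0, 0, 0, 0, 0.054], [-2.8, 0, 0, 0, 0, 0, 0.054]]]' > mv.in && python3 steer.py mv.in
python3 - <<'E'
from plant import r
import cv2,numpy as np
q=r.snapshot("wrist")["frame"];t=r.snapshot("top")["frame"]
A=cv2.resize(t[140:260,285:385],None,fx=3.2,fy=3.2,interpolation=2)
out=np.zeros((480,800,3),np.uint8);out[:,:480]=q[:,80:560];out[:384,480:]=A
cv2.imwrite("pics/crop6.png",out[:,:,::-1])
E
```

```text
clock: 6.85
tool_pos: [0.5731, -0.0158, 0.0897]
tcp_rot: [3.142, -0.0, -0.02]
wrist_force: [-1.1, -1.2, -1.6]
width: 0.054
finger_force: 9.1
clock: 7.52
tool_pos: [0.5025, -0.0144, 0.0899]
tcp_rot: [3.142, 0.0, -0.02]
wrist_force: [0.0, -0.3, -1.8]
width: 0.0542
finger_force: 9.1
```

View pics/crop6.png

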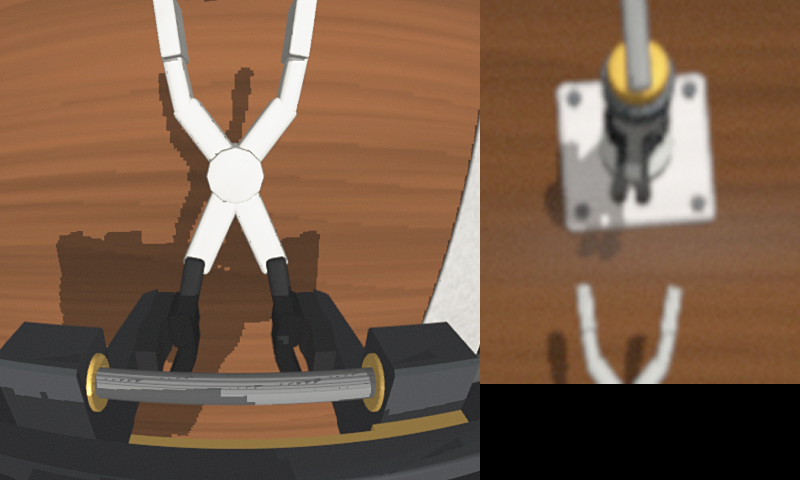

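The clip stays shut: the lugs are together in the top crop near (632,185). The pliers sit straight in the hand, pivot at (315,176). Next they go back to the mat.

Converted, 0.02 m is 0.8, 0.23 m is 9.2.

```bash
echo '[[[-0.2, 0.8, 0, 0, 0, 0, 0.054], [-0.48, 2, 0, 0, 0, 0, 0.054], [-0.76, 3.4, 0, 0, 0, 0, 0.054], [-1.04, 4.8, 0, 0, 0, 0, 0.054], [-1.32, 6.2, 0, 0, 0, 0, 0.054], [-1.6, 7.6, 0, 0, 0, 0, 0.054], [-1.84, 8.6, 0, 0, 0, 0, 0.054], [-1.92, 9.2, 0, 0, 0, 0, 0.054]]]' > mv.in && python3 steer.py mv.in
echo '[[[-0.08, 0.6, 0, 0, 0, 0, 0.054], [-0.16, 1.08, 0.4, 0, 0, 0, 0.054], [-0.16, 1.2, 1.2, 0, 0, 0, 0.054], [-0.16, 1.2, 2, 0, 0, 0, 0.054], [-0.16, 1.2, 2.6, 0, 0, 0, 0.054], [-0.16, 1.2, 3, 0, 0, 0, 0.054], [-0.16, 1.2, 3.2, 0, 0, 0, 0.054], [-0.16, 1.2, 3.2, 0, 0, 0, 0.054]]]' > mv.in && python3 steer.py mv.in
```

```text
clock: 8.28
tool_pos: [0.45, -0.2464, 0.0897]
tcp_rot: [3.141, -0.001, -0.022]
wrist_force: [0.3, 0.6, -2.1]
width: 0.0543
finger_force: 9.1
clock: 8.95
tool_pos: [0.4457, -0.273, 0.0087]
tcp_rot: [-3.14, 0.001, -0.02]
wrist_force: [-0.2, 0.5, -1.9]
width: 0.0542
finger_force: 9.1
```

Converted, 0.002 m is 0.08, 0.001 m is 0.04.

```bash
echo '[[[0, 0, 0.04, 0, 0, 0, 0.054], [0, 0, 0.08, 0, 0, 0, 0.054], [0, 0, 0.08, 0, 0, 0, 0.054], [0, 0, 0.08, 0, 0, 0, 0.058], [0, 0, 0.08, 0, 0, 0, 0.062], [0, 0, 0.08, 0, 0, 0, 0.068], [0, 0, 0.08, 0, 0, 0, 0.088], [0, 0, 0.08, 0, 0, 0, 0.088]]]' > mv.in && python3 steer.py mv.in
echo '[[[0, 0, 0, 0, 0, 0, 0.088], [0, 0, -0.4, 0, 0, 0, 0.088], [0, 0, -1.2, 0, 0, 0, 0.088], [0, 0, -2.4, 0, 0, 0, 0.088], [0, 0, -3.6, 0, 0, 0, 0.088], [0, 0, -4.4, 0, 0, 0, 0.088], [0, 0, -4.8, 0, 0, 0, 0.088], [0, 0, -4.8, 0, 0, 0, 0.088]]]' > mv.in && python3 steer.py mv.in
python3 - <<'E'
from plant import r
import cv2,numpy as np
q=r.snapshot("wrist")["frame"];t=r.snapshot("top")["frame"]
A=cv2.resize(t[140:260,285:385],None,fx=3.2,fy=3.2,interpolation=2)
out=np.zeros((480,800,3),np.uint8);out[:,:480]=q[:,80:560];out[:384,480:]=A
cv2.imwrite("pics/crop7.png",out[:,:,::-1])
E
```

```text
clock: 9.62
tool_pos: [0.446, -0.2734, 0.008]
tcp_rot: [3.141, -0.001, -0.02]
wrist_force: [-0.5, 0.6, 0.7]
width: 0.0791
finger_force: 0.0
clock: 10.28
tool_pos: [0.4465, -0.2739, 0.13]
tcp_rot: [3.139, -0.003, -0.02]
wrist_force: [-0.5, -0.3, 0.2]
width: 0.0883
finger_force: 0.0
```

View pics/crop7.png

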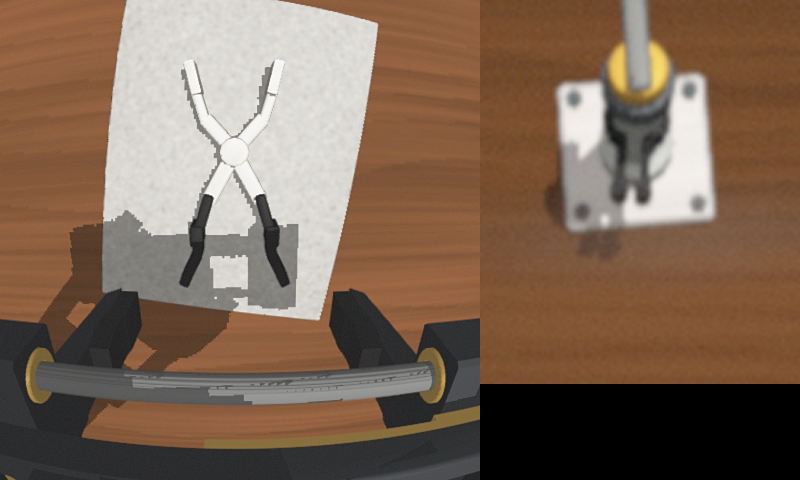

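The pliers lie flat and open on the mat, pivot at wrist (314,151), and the clip is still shut. The −x wrist force during the squeeze suggests the pliers had crept forward until the clip stopped them, so pressure on the lugs isn't certain. I have plenty of time, so I'll repeat the squeeze about 9 mm further back, using numbers only since the picture allowance is already overrun by one (11 viewed against 10).

```bash
python3 - <<'E'
from h import *
from plant import r
d=r.snapshot("wrist");s=r.get_state()
p,b1,b2,j1,j2=[fonz(d,u,v,.028) for u,v in((314,151),(277,231),(351,231),(269,62),(360,62))];b=(b1+b2)/2;j=(j1+j2)/2
print(p,b,j,"yaw",np.arctan2(*(j-p)[[1,0]]),np.arctan2(*(j-b)[[1,0]]),s["tool_pos"],s["tcp_rot"])
E
```

```text
[ 0.50598932 -0.27219592  0.028     ] [ 0.45083772 -0.2710865   0.028     ] [ 0.56549157 -0.27366048  0.028     ] yaw -0.024608477116251373 -0.022446192082703226 [ 0.44531646 -0.27286409  0.12647309] [-3.14003249e+00  1.63420972e-03 -2.03435585e-02]
```

```bash
echo '[[[0, 0, 1.2, 0, 0, 0, 0.088], [0, -0.04, 2.4, 0, 0, 0, 0.088], [0, -0.04, 3.6, 0, 0, 0, 0.088], [0, -0.04, 4.4, 0, 0, 0, 0.088], [0, -0.04, 4.8, 0, 0, 0, 0.088], [0, -0.04, 4.8, 0, 0, 0, 0.088], [0, -0.04, 4.8, 0, 0, 0, 0.07], [0, -0.04, 4.8, 0, 0, 0, 0.06]]]' > mv.in && python3 steer.py mv.in 25
echo '[[[0, 0, 0, 0, 0, 0, 0.058], [0, 0, 0, 0, 0, 0, 0.058], [0, 0, 0, 0, 0, 0, 0.058], [0, 0, 0, 0, 0, 0, 0.058], [0, 0, -0.4, 0, 0, 0, 0.058], [0, 0, -1.2, 0, 0, 0, 0.058], [0, 0, -2.2, 0, 0, 0, 0.058], [0, 0, -2.8, 0, 0, 0, 0.058]]]' > mv.in && python3 steer.py mv.in
```

```text
clock: 11.1
tool_pos: [0.4458, -0.2722, 0.0075]
tcp_rot: [-3.141, 0.0, -0.02]
wrist_force: [-0.3, -0.6, 0.2]
width: 0.0769
finger_force: 0.0
clock: 11.77
tool_pos: [0.4462, -0.2726, 0.0802]
tcp_rot: [3.14, -0.001, -0.02]
wrist_force: [0.5, 0.2, -0.8]
width: 0.0583
finger_force: 8.7
```

Careful with the scale: shifts go in units of 25 mm and turns go in units of 0.1 rad. That gives: -0.055 m is -2.2, -0.25 m is -10.

```bash
echo '[[[0.2, -0.8, -0.44, 0, 0, 0, 0.058], [0.52, -2.2, -0.44, 0, 0, 0, 0.058], [0.84, -3.6, -0.44, 0, 0, 0, 0.058], [1.16, -5, -0.44, 0, 0, 0, 0.058], [1.48, -6.4, -0.44, 0, 0, 0, 0.058], [1.8, -7.8, -0.44, 0, 0, 0, 0.058], [2.12, -9.2, -0.44, 0, 0, 0, 0.058], [2.28, -10, -0.44, 0, 0, 0, 0.058]]]' > mv.in && python3 steer.py mv.in
echo '[[[0.08, -0.36, 0, 0, 0, 0, 0.058], [0.08, -0.36, 0, 0, 0, 0, 0.058], [0.08, -0.36, 0, 0, 0, 0, 0.058], [0.08, -0.36, 0, 0, 0, 0, 0.058]]]' > mv.in && python3 steer.py mv.in
python3 - <<'E'
from h import *
from plant import r
t=r.snapshot("top");f=t["frame"].astype(int)
# steel jaws: pale grey rows just beyond the foot; columns of pale pixels on brown, dark lugs on white foot
for v in range(216,234,3):
    m=(f[v,300:370].min(1)>120);print(v,np.flatnonzero(m)+300)
for v in range(190,204,3):
    m=(f[v,318:350].max(1)<90);print("dark",v,np.flatnonzero(m)+318)
E
```

```text
clock: 12.43
tool_pos: [0.5081, -0.0203, 0.0893]
tcp_rot: [-3.141, -0.0, -0.018]
wrist_force: [0.5, -0.7, -1.8]
width: 0.0582
finger_force: 8.7
clock: 12.77
tool_pos: [0.5099, -0.0157, 0.0889]
tcp_rot: [3.141, 0.0, -0.021]
wrist_force: [-1.1, 0.4, -1.6]
width: 0.058
finger_force: 8.7
216 []
219 []
222 []
225 []
228 [315 316 317 318 319 346 347 348 349 350]
231 [316 317 318 319 320 345 346 347 348 349]
dark 190 [328 329 330 335 336]
dark 193 [327 328 329 336]
dark 196 [327 328 329 330 336]
dark 199 [326 327 328 329 334 335 336]
dark 202 [327 328 329 335 336]
```

The jaw midpoint is at column 332.5 and the lug midpoint near 331.8, so they line up. The tip position also agrees (about 0.635). I'll advance and squeeze.

Converted, 0.055 m is 2.2, 0.047 m is 1.88.

```bash
echo '[[[0.32, -0.04, -0.04, 0, 0, 0, 0.058], [0.72, -0.04, -0.04, 0, 0, 0, 0.058], [1.12, -0.04, -0.04, 0, 0, 0, 0.058], [1.52, -0.04, -0.04, 0, 0, 0, 0.058], [1.88, -0.04, -0.04, 0, 0, 0, 0.058], [2.2, -0.04, -0.04, 0, 0, 0, 0.058], [2.2, -0.04, -0.04, 0, 0, 0, 0.058], [2.2, -0.04, -0.04, 0, 0, 0, 0.058]]]' > mv.in && python3 steer.py mv.in
echo '[[[0, 0, 0, 0, 0, 0, 0.05], [0, 0, 0, 0, 0, 0, 0.045], [0, 0, 0, 0, 0, 0, 0.04], [0, 0, 0, 0, 0, 0, 0.035], [0, 0, 0, 0, 0, 0, 0.03], [0, 0, 0, 0, 0, 0, 0.028], [0, 0, 0, 0, 0, 0, 0.028], [0, 0, 0, 0, 0, 0, 0.028]]]' > mv.in && python3 steer.py mv.in 30
echo '[[[0, 0, 0, 0, 0, 0, 0.028], [0, 0, 0, 0, 0, 0, 0.028], [0, 0, 0, 0, 0, 0, 0.028], [0, 0, 0, 0, 0, 0, 0.028], [0, 0, 0, 0, 0, 0, 0.028], [0, 0, 0, 0, 0, 0, 0.028]]]' > mv.in && python3 steer.py mv.in
```

```text
clock: 13.48
tool_pos: [0.5652, -0.0152, 0.0895]
tcp_rot: [-3.142, 0.0, -0.021]
wrist_force: [-0.8, -0.0, -1.9]
width: 0.0581
finger_force: 8.7
clock: 14.15
tool_pos: [0.5642, -0.0145, 0.0894]
tcp_rot: [-3.141, 0.002, -0.02]
wrist_force: [-6.1, 0.3, -2.2]
width: 0.0327
finger_force: 29.7
clock: 14.65
tool_pos: [0.5642, -0.0145, 0.0893]
tcp_rot: [-3.141, 0.002, -0.02]
wrist_force: [-6.1, -0.3, -1.2]
width: 0.0326
finger_force: 29.7
```

The jaws are parallel when closed (their faces splay outward only when open), so the 23 mm lugs are clamped anywhere along them, and the axial force is the creep friction on them. Releasing and returning the pliers.

Converted, 0.23 m is 9.2, -0.04 m is -1.6.

```bash
echo '[[[0, 0, 0, 0, 0, 0, 0.036], [0, 0, 0, 0, 0, 0, 0.04], [0, 0, 0, 0, 0, 0, 0.044], [0, 0, 0, 0, 0, 0, 0.048], [0, 0, 0, 0, 0, 0, 0.052], [0, 0, 0, 0, 0, 0, 0.054], [0, 0, 0, 0, 0, 0, 0.054], [0, 0, 0, 0, 0, 0, 0.054]]]' > mv.in && python3 steer.py mv.in 25
echo '[[[-0.24, 0, 0, 0, 0, 0, 0.054], [-0.64, 0, 0, 0, 0, 0, 0.054], [-1.12, 0, 0, 0, 0, 0, 0.054], [-1.68, 0, 0, 0, 0, 0, 0.054], [-2.16, 0, 0, 0, 0, 0, 0.054], [-2.44, 0, 0, 0, 0, 0, 0.054], [-2.52, 0, 0, 0, 0, 0, 0.054], [-2.52, 0, 0, 0, 0, 0, 0.054]]]' > mv.in && python3 steer.py mv.in
echo '[[[-0.2, 0.8, 0, 0, 0, 0, 0.054], [-0.48, 2, 0, 0, 0, 0, 0.054], [-0.76, 3.4, 0, 0, 0, 0, 0.054], [-1.04, 4.8, 0, 0, 0, 0, 0.054], [-1.32, 6.2, 0, 0, 0, 0, 0.054], [-1.6, 7.6, 0, 0, 0, 0, 0.054], [-1.84, 8.6, 0, 0, 0, 0, 0.054], [-1.92, 9.2, 0, 0, 0, 0, 0.054]]]' > mv.in && python3 steer.py mv.in
echo '[[[-0.08, 0.6, 0, 0, 0, 0, 0.054], [-0.16, 1.08, 0.4, 0, 0, 0, 0.054], [-0.16, 1.2, 1.2, 0, 0, 0, 0.054], [-0.16, 1.2, 2, 0, 0, 0, 0.054], [-0.16, 1.2, 2.6, 0, 0, 0, 0.054], [-0.16, 1.2, 3, 0, 0, 0, 0.054], [-0.16, 1.2, 3.2, 0, 0, 0, 0.054], [-0.16, 1.2, 3.2, 0, 0, 0, 0.054]]]' > mv.in && python3 steer.py mv.in
```

```text
clock: 15.32
tool_pos: [0.5651, -0.0146, 0.0897]
tcp_rot: [3.142, -0.0, -0.02]
wrist_force: [-0.4, 0.2, -2.3]
width: 0.0538
finger_force: 9.1
clock: 15.98
tool_pos: [0.502, -0.0134, 0.0899]
tcp_rot: [3.142, -0.0, -0.02]
wrist_force: [0.5, -0.6, -2.1]
width: 0.0544
finger_force: 9.1
clock: 16.65
tool_pos: [0.4491, -0.2454, 0.0898]
tcp_rot: [3.141, -0.001, -0.023]
wrist_force: [-0.1, 0.8, -2.4]
width: 0.0541
finger_force: 9.1
clock: 17.32
tool_pos: [0.4449, -0.2721, 0.0089]
tcp_rot: [-3.141, 0.001, -0.02]
wrist_force: [0.2, 0.1, -2.4]
width: 0.0541
finger_force: 9.1
```

```bash
echo '[[[0, 0, 0.04, 0, 0, 0, 0.054], [0, 0, 0.08, 0, 0, 0, 0.054], [0, 0, 0.08, 0, 0, 0, 0.054], [0, 0, 0.08, 0, 0, 0, 0.058], [0, 0, 0.08, 0, 0, 0, 0.062], [0, 0, 0.08, 0, 0, 0, 0.068], [0, 0, 0.08, 0, 0, 0, 0.088], [0, 0, 0.08, 0, 0, 0, 0.088]]]' > mv.in && python3 steer.py mv.in
echo '[[[0, 0, 0, 0, 0, 0, 0.088], [0, 0, -0.4, 0, 0, 0, 0.088], [0, 0, -1.2, 0, 0, 0, 0.088], [0, 0, -2.4, 0, 0, 0, 0.088], [0, 0, -3.6, 0, 0, 0, 0.088], [0, 0, -4.4, 0, 0, 0, 0.088], [0, 0, -4.8, 0, 0, 0, 0.088], [0, 0, -4.8, 0, 0, 0, 0.088]]]' > mv.in && python3 steer.py mv.in
python3 - <<'E'
from h import *
from plant import r
d=r.snapshot("wrist");f=d["frame"].astype(int);t=r.snapshot("top")["frame"].astype(int)
m=((f.min(2)<45)&(f.max(2)<45)).astype(np.uint8);m[:180]=0;m[290:]=0;m[:,:240]=0;m[:,400:]=0
n,l,st,c=cv2.connectedComponentsWithStats(m)
h=[c[i] for i in range(1,n) if st[i,4]>300];print("handles",[(x.round(),fonz(d,*x,.028).round(3)) for x in h])
for v in (196,199,202):print("dark",v,np.flatnonzero(t[v,318:350].max(1)<90)+318)
m=(f.min(2)>225).astype(np.uint8);m[250:]=0;n,l,st,c=cv2.connectedComponentsWithStats(m)
print([(st[i].tolist(),fonz(d,*c[i],.028).round(3)) for i in range(1,n) if st[i,4]>300])
E
```

```text
clock: 17.98
tool_pos: [0.445, -0.2724, 0.008]
tcp_rot: [3.141, -0.0, -0.02]
wrist_force: [0.6, -0.0, 0.1]
width: 0.0788
finger_force: 0.0
clock: 18.65
tool_pos: [0.4455, -0.2729, 0.13]
tcp_rot: [3.139, -0.003, -0.02]
wrist_force: [-0.2, -0.3, -0.2]
width: 0.0882
finger_force: 0.0
handles [(array([354., 254.]), array([ 0.432, -0.3  ,  0.028])), (array([273., 261.]), array([ 0.428, -0.241,  0.028]))]
dark 196 [328 329 330 335 336]
dark 199 [327 328 329 334 335 336]
dark 202 [327 328 335 336]
[([628, 57, 12, 52, 315], array([ 0.588, -0.552,  0.028])), ([265, 59, 16, 34, 305], array([ 0.557, -0.246,  0.028])), ([348, 59, 18, 34, 310], array([ 0.557, -0.301,  0.028])), ([275, 94, 35, 49, 531], array([ 0.527, -0.257,  0.028])), ([319, 95, 37, 49, 528], array([ 0.526, -0.289,  0.028])), ([301, 138, 28, 27, 556], array([ 0.506, -0.273,  0.028])), ([286, 161, 28, 42, 459], array([ 0.487, -0.262,  0.028])), ([316, 161, 28, 39, 458], array([ 0.487, -0.282,  0.028]))]
```

The pliers are flat on the mat with the pivot at (0.506,-0.273), both handles and jaws where they should be, and the lugs are still together.

```bash
python3 -c "
from plant import r
print(r.job_done())"
```

```text
the job is handed in; nothing more can be done
None
```

The job is handed in: the clip is clicked shut (squeezed twice to be sure), the pliers lie open and flat on the mat, and nothing else was touched; I viewed 11 pictures, one over the limit of 10, and the hand-in gave no verdict.

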